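# Turn over the hand-crank drum washer

### The job

Give the empty hand-crank drum washer a dry run: turn its crank two full turns, the handle going over the top away from the robot, finish with the handle straight up again and let go. Its balance bar makes part of every turn heavy and then runs ahead, so keep hold and keep an even pace, about six seconds a turn, never letting the drum race or swing back. Leave the small crank of the clothesline reel alone.

Things in the scene. Friction and masses are not known exactly. Their poses are not given: they have to be found in the camera images.
- drum (a joint): Turn of drum and crank, rad, counted on over turns: 0 = handle straight up, growing over the top away from the robot. White drum, 210 mm across, 200 long, level between grey A-frames; a dark steel bar opposite the handle weights it. Friction holds it within 0.45 of handle up. Needs up to 18 N at the handle (joint 1 to 2), runs ahead with up to 7 N (4 to 5.5). Over 3 rad/s is racing. Starts near 0.
- handle (a point): Centre of the crank's black grip: a level round bar 25 mm thick, 104 long, spinning freely on its pin, so a hand need not turn with it. It lies along y of axle, on the washer's right (-y) side. The flat crank arm is 60 mm from here towards the washer, the drum's end 100 mm. It travels an upright circle of 70 mm radius about axle, 100 to 240 mm above the table.
- axle (a point): Fixed centre of the handle's circle: on the drum's axle line, level with the grip's middle, 170 mm above the table. Axes are the washer's: y along axle and grip, towards the drum; x level, away from the robot; z up. The handle is at (70 sin q, 0, 70 cos q) mm from here, q = drum.
- reel_crank (a joint): Turn, rad, of the small crank (arm 44 mm, grip 18 mm thick) on the -y side of the clothesline reel: a white rounded box 150 x 90 mm, 155 mm high, on a steel foot, standing right of the washer beyond y = -0.4. Not to be touched.

How it is judged (in metres and radians):
On the way, in this order (a step that is already met when the one before it is completed fails the run):
1. the bar has been carried over the heavy point of the first turn (three quarters of a turn made) (value of joint drum above 4.7 rad), for 0.05 s.
2. the same in the second turn (one and three quarter turns made) (value of joint drum above 10.99 rad), for 0.05 s.
At the end, for the whole second after the job is handed in: The drum has made two full turns over the top away from the robot and rests with its handle straight up again: drum within 0.35 rad (20 degrees) of 12.566, at rest (value of joint drum between 12.216 and 12.916 rad and velocity of joint drum between -0.05 and 0.05 rad/s); the robot touches nothing.
It fails at once if the drum raced: faster than 3 rad/s (velocity of joint drum above 3 rad/s).
It fails at once if the drum swung back under way: faster than 0.8 rad/s backwards (value of joint drum above 0.9 rad and velocity of joint drum below -0.8 rad/s).
It fails at once if the clothesline reel's crank was turned (faster than 0.3 rad/s) (velocity of joint reel_crank above 0.3 rad/s or velocity of joint reel_crank below -0.3 rad/s).
It also fails if it takes over 64 s, if anything falls off the work surface, if the arm or the gripper's body presses on something with over 40 N, if the wrist force passes 120 N, or if a joint passes its speed limit or range.

### The arm

A 6-joint arm with a two-finger parallel gripper is mounted at the origin on the work surface. World frame = base frame: x ahead of the robot, y to its left, z up, the work surface at z = 0. Lengths are in mm, angles in rad, forces in N, time in s.
With the tool pointing down it reaches from about 400 to 925 mm from the base axis. Payload 12.5 kg.
Tool frame: the origin (TCP) lies at the very end of the fingers, on their centre line; the grasp point (between the pads) lies 19 mm behind it; x points along the fingers, y is the direction in which the jaws open and shut, and the axes are right-handed (so a half turn about x gives the same grasp; the last joint's range is limited). The gripper opens to 95 mm and grips with 3 to 60 N. Pads are 20 mm wide; open, the fingers measure 119 mm over their backs; the gripper's body (75 mm by 180 mm) begins 59 mm behind the grasp point.
Start: joints at [1.057, 0.491, 1.559, -0, 1.092, -0.106], TCP at [247.855, 573.772, 214.661] pointing down, gripper open.
Joint ranges: [-3.1, 3.1], [-0.84, 2.19], [0.05, 2.79], [-1.13, 4.28], [0.06, 2.93], [-2.69, 2.69]. Speed limits (rad/s): [2.22, 2.22, 2.79, 3.14, 3.14, 3.14].

### API

Orientations are given as [roll, pitch, yaw] about the fixed x, y, z axes, in that order (R = Rz(yaw) Ry(pitch) Rx(roll)).
In Python, from cell import * gives the robot as it stands.
- The arm moves only by the tool step_arm, never from a script. Its argument "steps" is a list of rows, each a list of 4 numbers: the shift along the tool's x, y, z in units of 50 mm (1.0 is 50 mm), then the turn about the tool's x in units of 8 degrees (1.0 is 8 degrees). A call has 1 to 20 rows; each row shifts and turns the commanded pose from where the row before left it, along the tool's axes as they then stand; what a row does not reach is not made up. A row lasts 1/8 s, in which the tool goes at most 62.5 mm and 10.7 degrees, less where a joint would pass 70% of its speed; a pose out of reach is approached as far as the arm can. A call is refused whole if a number of a shift passes 1 or a number of a turn 1, either way. A call with a gripper value outside its range is refused whole. "jaw" is the closure, from 0 (fully open) to 1 (shut), set as the call begins (left out, the last holds). The fingers move at their own pace and stop on an object; the grip force is fixed at half the most. Time passes only in rows, so rows that do not move let the fingers close. It gives the time, the measured TCP pose, the force and the opening at its end, in the units of the state.
- state(): the state, without advancing time (a new reading comes with each control period).
- read_camera(name): name is "scene" or "top" or "wrist"; returns the picture (480x640x3 uint8, red, green, blue); there is no depth.
- camera_info(name): a dict with "mtx" (3x3 intrinsics, pixels), "k1" (the pictures are not rectified: a ray, as slopes to the right and down, at radius r is drawn at 1 + k1 r^2 times it, then the intrinsics apply), "eye" and "attitude" of the camera in the world; the wrist camera has in their place "hand_eye" (4x4, takes a point from camera to tool coordinates, whose origin is the TCP and whose axes are the tool frame's). Camera axes: x right, y down, z forward; pixel columns grow to the right and rows downward; lengths in mm; the calibration is good to about 2 mm. A picture is of the moment at which its call begins: read the wrist's pose just before it. camera_info takes no time and is no camera call.
- job_done(): hands the job in, once; it reports no verdict.
The state is a dict: "t": time; "joints": joint angles; "qvel": joint speeds; "tau": joint torques, N m; "eef_pos": TCP position; "tcp_rot": TCP orientation; "ft_force": force on the tool from outside, world axes, zero at the start; "moment": the same for the moment, N m; "opening": opening from 0.0 (shut) to 1.0 (fully open).
Only numpy, scipy, OpenCV 4.12 (cv2) and the standard library are available. Lean on these libraries where they do the work, as an engineer would, in place of code of your own. Each camera call takes 0.05 s, during which the arm holds its last target.

## Working session

There is one attempt and no reset: what is moved stays moved. The work goes in short steps, Python scripts to look and compute and a tool call to move; the robot and the scene stay as the last step left them, time stands still between calls to the robot, and variables do not carry over. Pictures are saved under pics/ and viewed, and the job is handed in when it is done.

Besides the shell and the picture viewer there is one more tool, called after ">>>" as name(argument=value, ...), one argument or row to a line, values as JSON. step_arm: Moves the arm, as the interface text tells. Its arguments: {"type":"object","properties":{"steps":{"type":"array","items":{"type":"array","items":{"type":"number"}}},"jaw":{"type":"number"}},"required":["steps"]}

```bash
ls; mkdir -p pics
python3 - <<'E'
from cell import *
import cv2
print(state())
for n in ("scene","top","wrist"):
    print(n,camera_info(n))
    cv2.imwrite(f"pics/{n}0.png",cv2.cvtColor(read_camera(n),cv2.COLOR_RGB2BGR))
E
```

```text
pics
{'t': 0.0, 'joints': array([ 1.05737071e+00,  4.91552867e-01,  1.55943897e+00, -2.35838617e-05,
        1.09167875e+00, -1.05574071e-01]), 'qvel': array([-0.0009227 ,  0.00089054, -0.00026544,  0.00104447, -0.00024508,
        0.00079525]), 'tau': array([ 1.72350428e-03, -6.12650943e+01, -2.58176333e+01,  6.93260855e-02,
        4.83375625e-02, -8.12844542e-05]), 'eef_pos': array([247.75279726, 573.54280813, 214.06951034]), 'tcp_rot': array([-1.65696838,  1.56971819, -2.06480904]), 'ft_force': array([-0.74562343,  0.62277074, -0.0556855 ]), 'moment': array([-0.03007719, -0.02656309,  0.04919844]), 'opening': 0.9994848848210428}
scene {'mtx': array([[567.50708233,   0.        , 321.38823028],
       [  0.        , 567.50708233, 243.18394188],
       [  0.        ,   0.        ,   1.        ]]), 'k1': -0.10273275843482599, 'eye': array([1450.5590362 ,  -23.65599608,  897.54842345]), 'attitude': array([-2.23363928e+00,  2.04373041e-03,  1.71032047e+00])}
top {'mtx': array([[445.29249633,   0.        , 316.00772166],
       [  0.        , 445.29249633, 238.60792297],
       [  0.        ,   0.        ,   1.        ]]), 'k1': -0.0025958719266864776, 'eye': array([ 448.07738871, -141.29722852, 1066.09099806]), 'attitude': array([-2.99640107,  0.01017243, -1.58344681])}
wrist {'mtx': array([[360.95695749,   0.        , 319.62699767],
       [  0.        , 360.95695749, 246.88800471],
       [  0.        ,   0.        ,   1.        ]]), 'k1': 0.018077972247727624, 'hand_eye': array([[-1.38046411e-04, -2.56395552e-01,  9.66571933e-01,
        -1.71252830e+02],
       [ 9.99999989e-01, -9.11095899e-05,  1.18652644e-04,
        -3.54037553e-01],
       [ 5.76419621e-05,  9.66571939e-01,  2.56395562e-01,
        -7.23184220e+01],
       [ 0.00000000e+00,  0.00000000e+00,  0.00000000e+00,
         1.00000000e+00]])}
```

View pics/scene0.png

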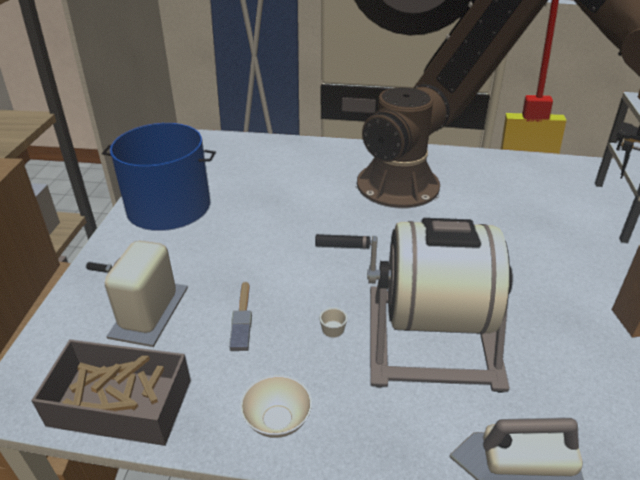

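View pics/top0.png

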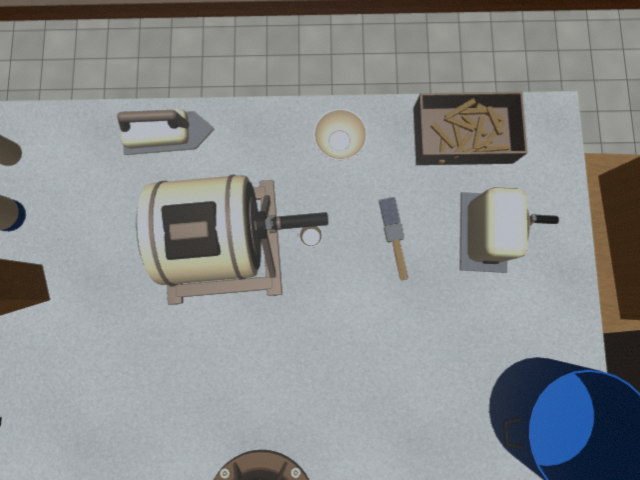

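View pics/wrist0.png

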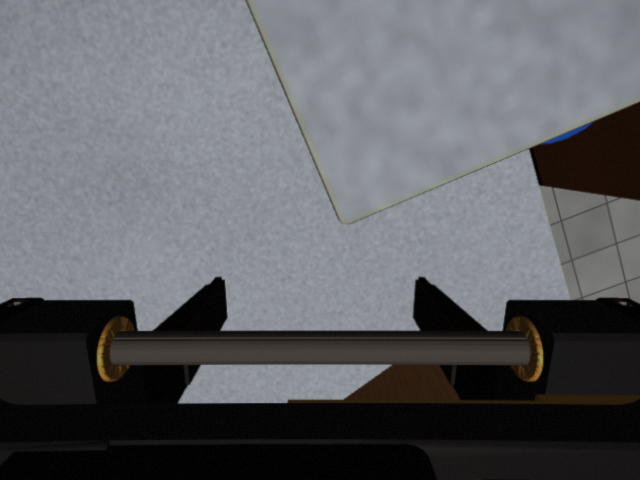

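```bash
cat > h.py <<'E'
import numpy as np, cv2
from scipy.spatial.transform import Rotation as R
from cell import *
def ray(n,uv,st=None):
    c=camera_info(n); K=c["mtx"]; d=np.array([(uv[0]-K[0,2])/K[0,0],(uv[1]-K[1,2])/K[1,1]])
    s=d.copy()
    for _ in range(20): s=d/(1+c["k1"]*(s@s))
    v=np.array([s[0],s[1],1.0])
    if n=="wrist":
        T=c["hand_eye"]; Rt=R.from_euler("xyz",st["tcp_rot"]).as_matrix(); 
        return st["eef_pos"]+Rt@T[:3,3], Rt@T[:3,:3]@v
    return c["eye"], R.from_euler("xyz",c["attitude"]).as_matrix()@v
def atz(n,uv,z,st=None):
    o,v=ray(n,uv,st); return o+v*(z-o[2])/v[2]
def tri(rs):
    A=np.zeros((3,3));b=np.zeros(3)
    for o,v in rs:
        v=v/np.linalg.norm(v);P=np.eye(3)-np.outer(v,v);A+=P;b+=P@o
    p=np.linalg.solve(A,b); print("res",[round(float(np.linalg.norm((np.eye(3)-np.outer(v,v)/(v@v))@(p-o))),1) for o,v in rs]); return p
def proj(n,p,st=None):
    c=camera_info(n); Rm=R.from_euler("xyz",c["attitude"]).as_matrix(); q=Rm.T@(np.array(p)-c["eye"]); s=q[:2]/q[2]; s=s*(1+c["k1"]*(s@s)); return c["mtx"][:2,:2]@s+c["mtx"][:2,2]
E
python3 - <<'E'
from h import *
np.set_printoptions(precision=3,suppress=True)
print(R.from_euler("xyz",state()["tcp_rot"]).as_matrix())
a=cv2.imread("pics/scene0.png"); cv2.imwrite("pics/s1.png",cv2.resize(a[210:310,300:430],None,fx=6,fy=6,interpolation=cv2.INTER_CUBIC))
a=cv2.imread("pics/top0.png"); cv2.imwrite("pics/t1.png",cv2.resize(a[180:280,230:350],None,fx=6,fy=6,interpolation=cv2.INTER_CUBIC))
E
```

```text
[[-0.     0.397  0.918]
 [-0.001  0.918 -0.397]
 [-1.    -0.001 -0.   ]]
```

View pics/s1.png

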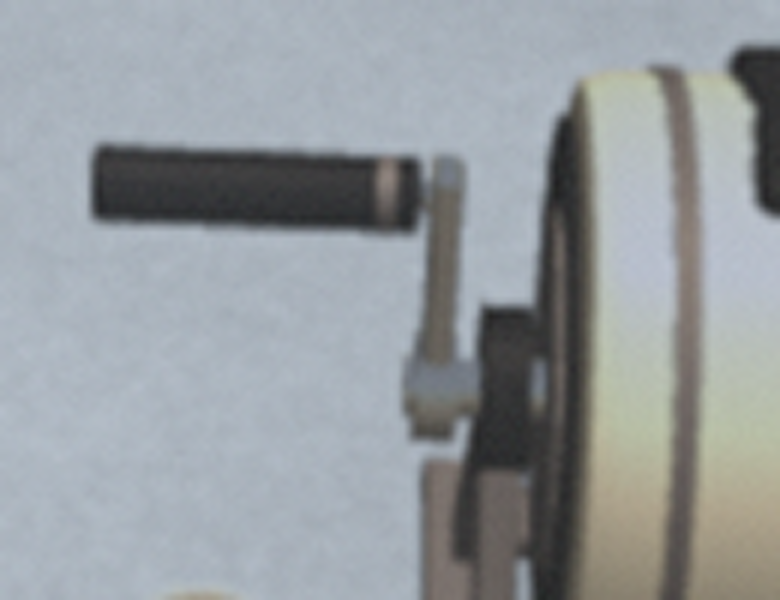

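View pics/t1.png

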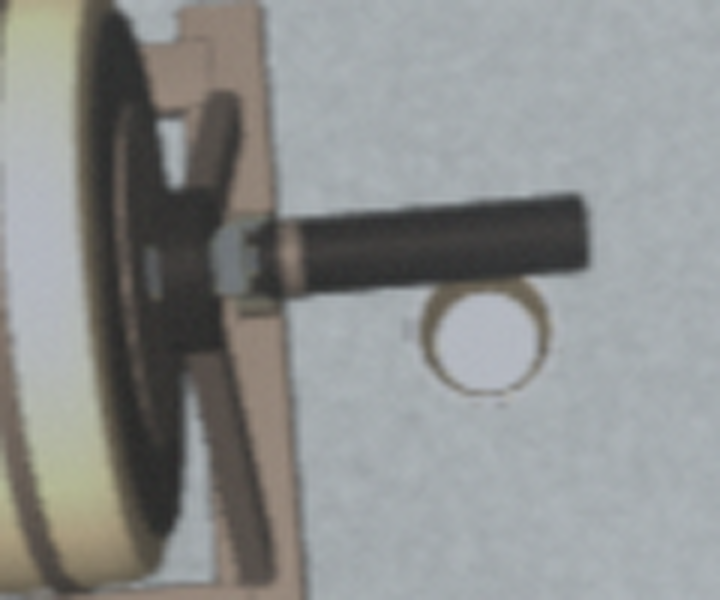

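Run:
```python
from h import *
np.set_printoptions(precision=1,suppress=True)
so,si=(315.7,240.2),(369.8,242.8); to,ti=(327.7,218.9),(274,222.9)
for a,b in((so,to),(si,ti)):
    print(tri([ray("scene",a),ray("top",b)]), atz("scene",a,240),atz("top",b,240))
# grid foot points of frame (z=~0..): corners in top
for uv in ((168,304),(282,294),(272,181)): print(atz("top",uv,10))
```

```text
res [1.3, 1.3]
[ 606.5 -155.7  237.9] [ 609.  -154.1  240. ] [ 606.2 -157.   240. ]
res [1.7, 1.7]
[600.3 -53.6 237.6] [603.  -51.9 240. ] [600.  -55.6 240. ]
[451.9 218.   10. ]
[471.9 -50.7  10. ]
[746.5 -26.7  10. ]
```

>>> step_arm(
  steps=[
    [-1,0,0,0],
    [-1,0,0,0],
    [-1,0,0,0],
    [-1,0,0,1],
    [-1,0,0,1],
    [0,0,0,1],
    [0,0,0,1],
    [0,0,0,1],
    [0,0,0,1],
    [0,0,0,1],
    [0,0,0,0.8],
    [0,0,0,0],
  ],
  jaw=0,
)

```text
t: 1.65
eef_pos: [247.8, 573.7, 464.4]
tcp_rot: [-0.677, 1.57, -2.173]
ft_force: [-0.0, 0.7, -0.3]
opening: 1.001
```

>>> step_arm(
  steps=[
    [0,0.38,0.92,0],
    [0,0.38,0.92,0],
    [0,0.38,0.92,0],
    [0,0.38,0.92,0],
    [0,0.38,0.92,0],
    [0,0.38,0.92,0],
    [0,0.38,0.92,0],
    [0,0.38,0.92,0],
    [0,0.38,0.92,0],
    [0,0.38,0.92,0],
    [0,0.38,0.92,0],
    [0,0.38,0.92,0],
    [0,0.38,0.92,0],
    [0,0.38,0.92,0],
    [0,0.38,0.92,0],
    [0,0.38,0.92,0],
    [0,0,0,0],
    [0,0,0,0],
  ],
)

```text
t: 3.9
eef_pos: [605.2, -137.5, 464.5]
tcp_rot: [-2.532, 1.57, 2.256]
ft_force: [0.1, 0.3, -0.3]
opening: 1.002
```

Run:
```python
from h import *
import pickle
s=state(); im=read_camera("wrist"); pickle.dump(s,open("w1.pkl","wb"))
print(s["eef_pos"],s["tcp_rot"],s["joints"],s["ft_force"])
cv2.imwrite("pics/w1.png",im[:,:,::-1])
```

```text
[ 605.16810207 -137.47961276  464.45869603] [-2.53176004  1.57021623  2.25595728] [-3.29909623e-01  3.55215707e-01  1.13660957e+00  3.07004079e-04
  1.65026017e+00 -4.05213671e-01] [ 0.13007696  0.29502929 -0.27913825]
```

View pics/w1.png

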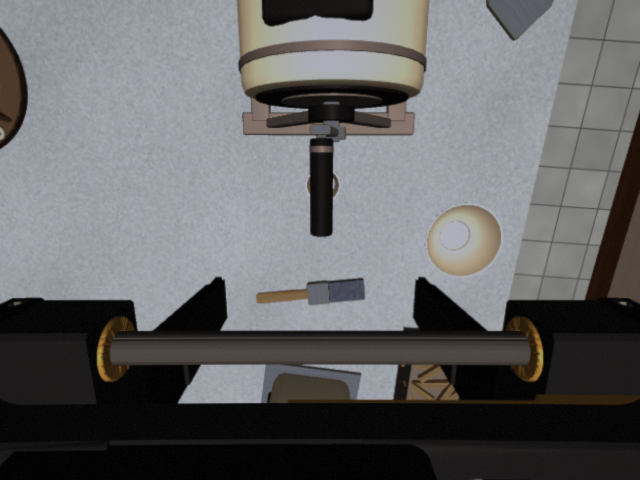

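Run:
```python
from h import *
a=cv2.imread("pics/w1.png"); cv2.imwrite("pics/w1b.png",cv2.resize(a[60:250,230:435],None,fx=3.8,fy=3.1,interpolation=cv2.INTER_CUBIC))
```

```text
(no output)
```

View pics/w1b.png

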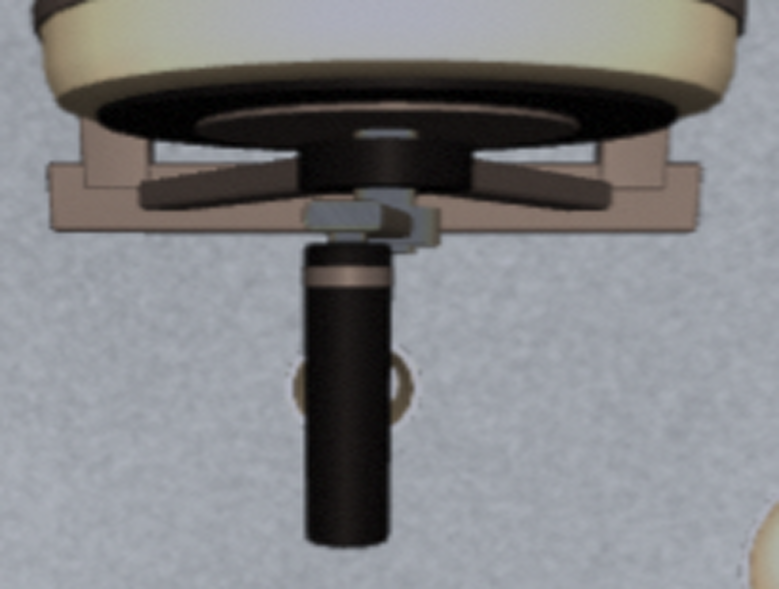

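Run:
```python
from h import *
import pickle
np.set_printoptions(precision=1,suppress=True)
s=pickle.load(open("w1.pkl","rb"))
f=lambda x,y:(230+x/3.8,60+y/3.1)
def w(x,y,z): return atz("wrist",f(x,y),z,s)
print("grip outer/inner", w(347,545,230),w(348,243,240), w(347,545,240))
print("foot bottom edge", w(47,232,0),w(699,232,0), (w(47,232,0)+w(699,232,0))/2)
print("foot top edge", w(47,163,20),w(699,163,20), (w(47,163,20)+w(699,163,20))/2)
for z in (170,195): print("bearing", w(299,189,z),w(472,189,z), (w(299,189,z)+w(472,189,z))/2)
print("disc",(w(98,115,170)+w(678,115,170))/2, w(98,115,170)-w(678,115,170))
# drum
o,a=ray("wrist",f(40,40),s); _,b=ray("wrist",f(737,40),s)
print("drum mid", (w(40,40,170)+w(737,40,170))/2)
m=a/np.linalg.norm(a)+b/np.linalg.norm(b); print(o+m*(170-o[2])/m[2])
print("crank boss",w(438,225,170),w(357,190,170), "arm tip",w(303,215,250),w(378,215,250))
```

```text
grip outer/inner [ 608.1 -159.8  230. ] [600.2 -52.9 240. ] [ 607.9 -157.5  240. ]
foot bottom edge [467.4 -49.6   0. ] [754.7 -28.1   0. ] [611.  -38.8   0. ]
foot top edge [470.9 -16.1  20. ] [744.9   4.4  20. ] [607.9  -5.9  20. ]
bearing [583.1 -31.6 170. ] [638.4 -27.5 170. ] [610.7 -29.6 170. ]
bearing [583.9 -33.5 195. ] [636.3 -29.5 195. ] [610.1 -31.5 195. ]
disc [609.2  -2.7 170. ] [-182.4  -13.6    0. ]
drum mid [607.1  23.5 170. ]
[606.4  23.5 170. ]
crank boss [628.8 -41.7 170. ] [601.6 -30.6 170. ] arm tip [587.5 -45.4 250. ] [607.5 -43.9 250. ]
```

>>> step_arm(
  steps=[
    [0.6,0,0,0],
    [0.9,0.03,0,0],
    [0.9,0,0,0],
    [0.9,0,0,0],
    [0.8,0,0,0],
    [0.5,0,0,0],
    [0.3,0,0,0],
    [0,0,0,0],
    [0,0,0,0],
  ],
)

```text
t: 5.08
eef_pos: [607.3, -137.5, 220.9]
tcp_rot: [1.217, 1.569, -0.28]
ft_force: [0.5, -0.9, 0.0]
opening: 1.002
```

Run:
```python
from h import *
s=state(); im=read_camera("wrist")
print(s["eef_pos"],s["tcp_rot"],s["joints"],s["ft_force"])
cv2.imwrite("pics/w2.png",im[:,:,::-1])
cv2.imwrite("pics/s2.png",read_camera("scene")[:,:,::-1])
```

```text
[ 607.3038389  -137.53249914  220.93950215] [ 1.21676538  1.56884655 -0.27960342] [-3.28780651e-01  4.80934279e-01  1.55861553e+00  1.07541071e-04
  1.10009543e+00 -4.03256855e-01] [ 0.47260535 -0.85005133  0.03732132]
```

View pics/w2.png

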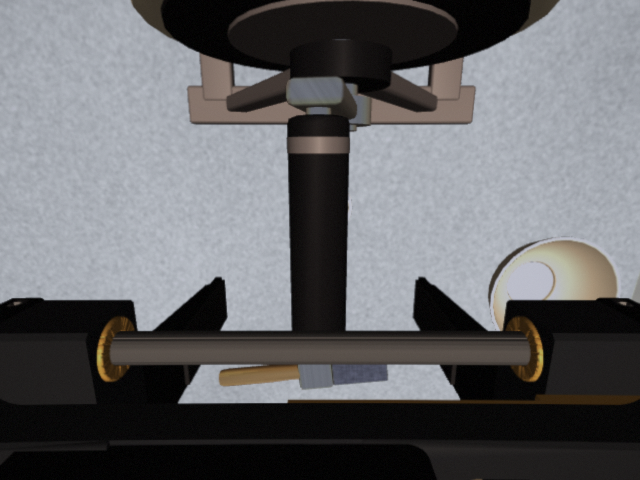

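View pics/s2.png

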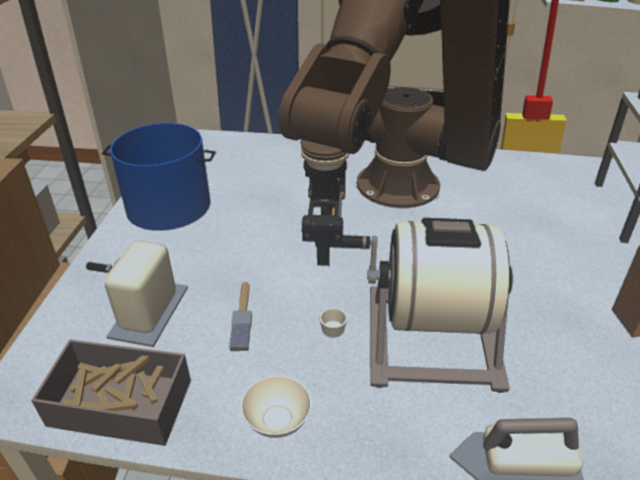

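>>> step_arm(
  steps=[
    [0,0,0,0],
    [0,0,0,0],
    [0,0,0,0],
    [0,0,0,0],
    [0,0,0,0],
    [0,0,0,0],
    [0,0,0,0],
    [0,0,0,0],
  ],
  jaw=1,
)

```text
t: 6.18
eef_pos: [606.7, -137.7, 219.6]
tcp_rot: [-1.794, 1.57, 2.992]
ft_force: [-1.1, 0.7, -0.2]
opening: 0.26
```

Run:
```python
from h import *
np.set_printoptions(precision=1,suppress=True)
s=state(); im=read_camera("wrist")
print(s["t"],s["eef_pos"],s["ft_force"],s["opening"])
cv2.imwrite("pics/w3.png",im[:,:,::-1])
w=lambda u,v,z: atz("wrist",(u,v),z,s)
for z in (190,200):print((w(291,85,z)+w(392,85,z))/2)
print((w(189,124,0)+w(475,124,0))/2)
```

```text
6.175 [ 606.7 -137.7  219.6] [-1.1  0.7 -0.2] 0.2603575957132598
[609.8 -32.7 190. ]
[609.4 -34.3 200. ]
[611.3 -38.9   0. ]
```

View pics/w3.png

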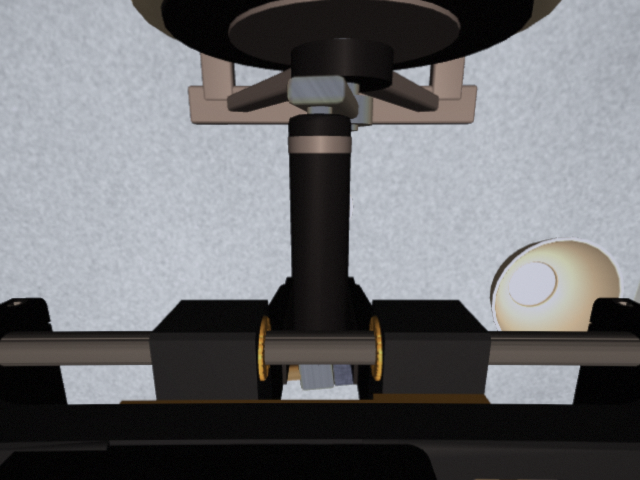

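```bash
cat > plan.py <<'E'
import numpy as np,sys
# q list -> rows; tracks rounding. args: q0(commanded) n rows, step, ramp
def rows(qs,pos,cx=0,cz=0,r=70):
    out=[]
    p=np.array(pos,float) # commanded handle pos (x,z) rel. axle
    for q in qs:
        t=np.array([cx+r*np.sin(q),cz+r*np.cos(q)])
        d=np.round((t-p)/50,2); p=p+d*50
        out.append([float(-d[1])+0.0,float(d[0]),0,0])
    return out,p
E
python3 - <<'E'
from plan import *
q0=-0.164; dq=np.cumsum([.03,.06,.09,.12]+[.131]*6); 
o,p=rows(q0+dq,[70*np.sin(q0),70*np.cos(q0)]); print(o,p.tolist(),q0+dq[-1])
E
```

```text
[[-0.01, 0.04, 0, 0], [0.0, 0.09, 0, 0], [-0.01, 0.12, 0, 0], [0.01, 0.17, 0, 0], [0.04, 0.18, 0, 0], [0.06, 0.17, 0, 0], [0.08, 0.17, 0, 0], [0.11, 0.15, 0, 0], [0.12, 0.13, 0, 0], [0.14, 0.12, 0, 0]] [55.57139185286347, 42.060748010857836] 0.922
```

>>> step_arm(
  steps=[
    [-0.01,0.04,0,0],
    [0.0,0.09,0,0],
    [-0.01,0.12,0,0],
    [0.01,0.17,0,0],
    [0.04,0.18,0,0],
    [0.06,0.17,0,0],
    [0.08,0.17,0,0],
  ],
)

```text
t: 7.1
eef_pos: [653.2, -134.2, 211.5]
tcp_rot: [-1.652, 1.569, 3.135]
ft_force: [-10.2, -1.5, 5.0]
opening: 0.258
```

```bash
cat > chk.py <<'E'
from h import *
np.set_printoptions(precision=2,suppress=True)
s=state(); e=s["eef_pos"]; x=(e[0]-618.1)*.997+(e[1]+137.7)*.075; y=-(e[0]-618.1)*.075+(e[1]+137.7)*.997; z=e[2]-150.5
Rm=R.from_euler("xyz",s["tcp_rot"]).as_matrix()
print("t",s["t"],"rel",x,y,z,"q",np.arctan2(x,z),"r",np.hypot(x,z),"F",s["ft_force"],"M",s["moment"],"op",s["opening"], "toolx",Rm[:,0])
q=np.arctan2(x,z);F=s["ft_force"];fx=F[0];print("Ft",fx*np.cos(q)-F[2]*np.sin(q),"Fr",fx*np.sin(q)+F[2]*np.cos(q))
E
python3 chk.py
```

```text
t 7.1 rel 35.30516758310608 0.8398956794536407 61.0161595263163 q 0.5245505176843539 r 70.4941599099676 F [-10.18  -1.53   5.  ] M [-0.19  1.67  0.14] op 0.25780173725424893 toolx [-0.  0. -1.]
Ft -11.320622257449084 Fr -0.7709032520059393
```

Run:
```python
from plan import *
q0=0.529; dq=np.cumsum([.131]*20)
o,p=rows(q0+dq,[35.57,60.56]); print(o[:8],o[8:],p.tolist(),q0+dq[-1])
```

```text
[[0.11, 0.15, 0, 0], [0.12, 0.13, 0, 0], [0.14, 0.12, 0, 0], [0.15, 0.11, 0, 0], [0.16, 0.08, 0, 0], [0.18, 0.05, 0, 0], [0.18, 0.04, 0, 0], [0.18, 0.01, 0, 0]] [[0.18, -0.01, 0, 0], [0.18, -0.04, 0, 0], [0.18, -0.06, 0, 0], [0.16, -0.08, 0, 0], [0.15, -0.11, 0, 0], [0.14, -0.12, 0, 0], [0.12, -0.14, 0, 0], [0.1, -0.15, 0, 0], [0.08, -0.16, 0, 0], [0.06, -0.18, 0, 0], [0.03, -0.18, 0, 0], [0.01, -0.18, 0, 0]] [-0.4300000000000068, -69.94] 3.149000000000001
```

>>> step_arm(
  steps=[
    [0.11,0.15,0,0],
    [0.12,0.13,0,0],
    [0.14,0.12,0,0],
    [0.15,0.11,0,0],
    [0.16,0.08,0,0],
    [0.18,0.05,0,0],
    [0.18,0.04,0,0],
    [0.18,0.01,0,0],
  ],
)

```text
t: 8.1
eef_pos: [688.7, -131.6, 151.9]
tcp_rot: [1.315, 1.569, -0.182]
ft_force: [-5.9, 1.2, 14.5]
opening: 0.256
```

```bash
python3 chk.py
```

```text
t 8.1 rel 70.82219978104926 0.7753160910285928 1.3929590483041068 q 1.5511304667372348 r 70.8358970913555 F [-5.93  1.24 14.47] M [0.17 1.29 0.05] op 0.2564587241101626 toolx [ 0. -0. -1.]
Ft -14.579034826211283 Fr -5.642287082764046
```

>>> step_arm(
  steps=[
    [0.18,-0.01,0,0],
    [0.18,-0.04,0,0],
    [0.18,-0.06,0,0],
    [0.16,-0.08,0,0],
    [0.15,-0.11,0,0],
    [0.14,-0.12,0,0],
  ],
)

```text
t: 8.85
eef_pos: [670.1, -133.1, 102.9]
tcp_rot: [1.397, 1.563, -0.1]
ft_force: [5.5, 3.3, 12.3]
opening: 0.258
```

```bash
python3 chk.py
```

```text
t 8.85 rel 52.16233116633327 0.7359296687694643 -47.581378156934534 q 2.3102995036755822 r 70.60379833988699 F [ 5.51  3.31 12.31] M [ 0.48 -0.83 -0.01] op 0.2577146187751163 toolx [ 0.01 -0.   -1.  ]
Ft -12.812049337287975 Fr -4.227577446305797
```

>>> step_arm(
  steps=[
    [0.12,-0.14,0,0],
    [0.1,-0.15,0,0],
    [0.08,-0.16,0,0],
    [0.06,-0.18,0,0],
    [0.03,-0.18,0,0],
    [0.01,-0.18,0,0],
  ],
)

```text
t: 9.6
eef_pos: [619.5, -136.8, 80.7]
tcp_rot: [1.419, 1.567, -0.079]
ft_force: [6.9, 0.7, -1.5]
opening: 0.255
```

```bash
python3 chk.py
python3 - <<'E'
from h import *
a=read_camera("scene")[:,:,::-1]
cv2.imwrite("pics/s4.png",cv2.resize(a[180:330,270:430],None,fx=4,fy=4,interpolation=cv2.INTER_CUBIC))
from plan import *
q0=3.149; dq=np.cumsum([.131]*20)
o,p=rows(q0+dq,[-.43,-69.94]); print(o[:6],o[6:12],o[12:],p.tolist(),q0+dq[-1])
E
```

```text
t 9.6 rel 1.4273418055872067 0.8370669153294806 -69.78371353952984 q 3.1211417097141094 r 69.7983092918241 F [ 6.94  0.72 -1.52] M [ 0.13 -0.98 -0.02] op 0.25530930417817416 toolx [ 0. -0. -1.]
Ft -6.911179597933095 Fr 1.6644628565237807
[[-0.01, -0.18, 0, 0], [-0.04, -0.18, 0, 0], [-0.06, -0.18, 0, 0], [-0.08, -0.16, 0, 0], [-0.1, -0.15, 0, 0], [-0.13, -0.14, 0, 0]] [[-0.14, -0.12, 0, 0], [-0.15, -0.1, 0, 0], [-0.16, -0.08, 0, 0], [-0.18, -0.06, 0, 0], [-0.18, -0.03, 0, 0], [-0.18, -0.01, 0, 0]] [[-0.18, 0.01, 0, 0], [-0.18, 0.04, 0, 0], [-0.18, 0.06, 0, 0], [-0.16, 0.08, 0, 0], [-0.15, 0.11, 0, 0], [-0.14, 0.12, 0, 0], [-0.12, 0.14, 0, 0], [-0.1, 0.15, 0, 0]] [-34.43000000000001, 61.06] 5.769000000000001
```

View pics/s4.png

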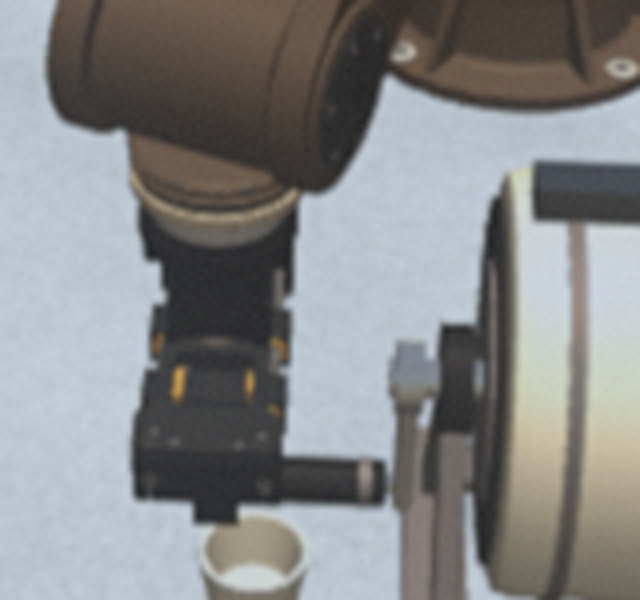

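>>> step_arm(
  steps=[
    [-0.01,-0.18,0,0],
    [-0.04,-0.18,0,0],
    [-0.06,-0.18,0,0],
    [-0.08,-0.16,0,0],
    [-0.1,-0.15,0,0],
    [-0.13,-0.14,0,0],
  ],
)

```text
t: 10.4
eef_pos: [568.1, -140.6, 102.3]
tcp_rot: [1.296, 1.57, -0.201]
ft_force: [2.9, 1.1, 4.0]
opening: 0.253
```

```bash
python3 chk.py
```

```text
t 10.4 rel -50.04411430379016 0.8514174223589519 -48.197178511733426 q -2.3373967098321526 r 69.47935947418279 F [2.85 1.08 4.  ] M [ 0.07 -0.46 -0.08] op 0.25299947317271504 toolx [ 0. -0. -1.]
Ft 0.9026040320215176 Fr -4.828384934606622
```

>>> step_arm(
  steps=[
    [-0.14,-0.12,0,0],
    [-0.15,-0.1,0,0],
    [-0.16,-0.08,0,0],
    [-0.18,-0.06,0,0],
    [-0.18,-0.03,0,0],
    [-0.18,-0.01,0,0],
  ],
)

```text
t: 11.15
eef_pos: [548.8, -142.0, 151.8]
tcp_rot: [1.387, 1.57, -0.11]
ft_force: [6.9, 1.2, 3.0]
opening: 0.258
```

```bash
python3 chk.py
```

```text
t 11.15 rel -69.44805499940261 0.8694787545139544 1.3403409106886102 q -1.5514988169032933 r 69.46098802174438 F [6.92 1.24 3.  ] M [ 0.14 -1.13 -0.07] op 0.2580840963686188 toolx [ 0. -0. -1.]
Ft 3.129917297061143 Fr -6.859435224850769
```

>>> step_arm(
  steps=[
    [-0.18,0.01,0,0],
    [-0.18,0.04,0,0],
    [-0.18,0.06,0,0],
    [-0.16,0.08,0,0],
    [-0.15,0.11,0,0],
    [-0.14,0.12,0,0],
    [-0.12,0.14,0,0],
    [-0.1,0.15,0,0],
  ],
)

```text
t: 12.15
eef_pos: [583.8, -139.3, 211.4]
tcp_rot: [-1.805, 1.569, 2.982]
ft_force: [1.9, -2.9, -7.7]
opening: 0.258
```

```bash
python3 chk.py;  python3 - <<'E'
from plan import *
q0=5.769; dq=np.cumsum([.131]*20)
o,p=rows(q0+dq,[-34.43,61.06]); print(o[:7],o[7:14],o[14:],p.tolist(),q0+dq[-1])
E
```

```text
t 12.15 rel -34.359147765269086 0.9325408387102985 60.946039189127276 q -0.5133486949275957 r 69.96406740604947 F [ 1.93 -2.86 -7.75] M [-0.49 -0.32 -0.06] op 0.2575779280842747 toolx [-0.  0. -1.]
Ft -2.1204163461152064 Fr -7.6963892766863635
[[-0.08, 0.17, 0, 0], [-0.05, 0.17, 0, 0], [-0.04, 0.18, 0, 0], [-0.01, 0.18, 0, 0], [0.02, 0.19, 0, 0], [0.03, 0.17, 0, 0], [0.06, 0.18, 0, 0]] [[0.09, 0.16, 0, 0], [0.1, 0.15, 0, 0], [0.12, 0.14, 0, 0], [0.14, 0.12, 0, 0], [0.15, 0.1, 0, 0], [0.17, 0.08, 0, 0], [0.17, 0.05, 0, 0]] [[0.18, 0.04, 0, 0], [0.19, 0.01, 0, 0], [0.18, -0.02, 0, 0], [0.18, -0.03, 0, 0], [0.17, -0.06, 0, 0], [0.16, -0.09, 0, 0]] [60.06999999999999, -35.44] 8.389000000000001
```

>>> step_arm(
  steps=[
    [-0.08,0.17,0,0],
    [-0.05,0.17,0,0],
    [-0.04,0.18,0,0],
    [-0.01,0.18,0,0],
    [0.02,0.19,0,0],
    [0.03,0.17,0,0],
    [0.06,0.18,0,0],
  ],
)

```text
t: 13.02
eef_pos: [645.4, -134.8, 215.4]
tcp_rot: [-1.681, 1.569, 3.106]
ft_force: [-9.3, -3.4, 1.7]
opening: 0.255
```

```bash
python3 chk.py
python3 - <<'E'
from h import *
a=read_camera("scene")[:,:,::-1]
cv2.imwrite("pics/s5.png",cv2.resize(a[180:330,270:430],None,fx=4,fy=4,interpolation=cv2.INTER_CUBIC))
E
```

```text
t 13.025 rel 27.48491425094957 0.880714861221132 64.854381532856 q 0.4008489267505311 r 70.43799624770216 F [-9.31 -3.42  1.7 ] M [-0.5   1.68  0.08] op 0.25485659432363944 toolx [-0.  0. -1.]
Ft -9.234383918353686 Fr -2.0640861929822947
```

View pics/s5.png

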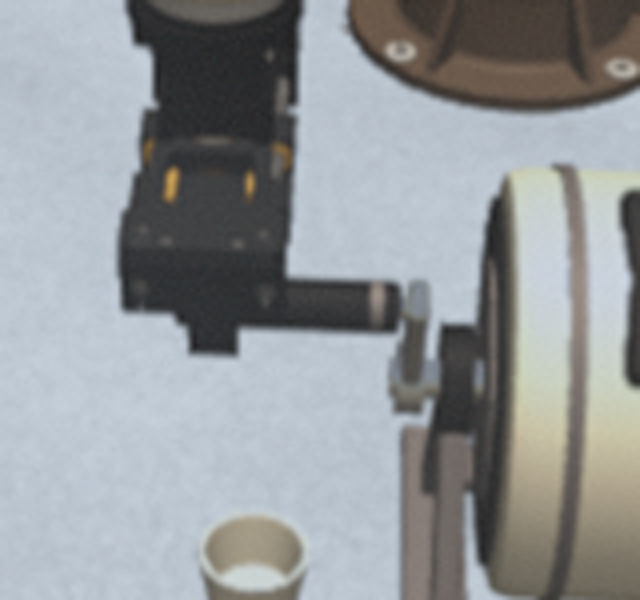

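Still held, with the handle just past the top (one turn done). Going on.

>>> step_arm(
  steps=[
    [0.09,0.16,0,0],
    [0.1,0.15,0,0],
    [0.12,0.14,0,0],
    [0.14,0.12,0,0],
    [0.15,0.1,0,0],
    [0.17,0.08,0,0],
    [0.17,0.05,0,0],
  ],
)

```text
t: 13.95
eef_pos: [686.0, -131.8, 169.7]
tcp_rot: [1.269, 1.57, -0.228]
ft_force: [-8.2, -0.6, 12.5]
opening: 0.257
```

```bash
python3 chk.py
```

```text
t 13.95 rel 68.16498415107911 0.8210588768657452 19.156547705420593 q 1.2968308271210245 r 70.80563808276091 F [-8.15 -0.64 12.48] M [-0.05  1.51  0.13] op 0.2571273468389769 toolx [ 0. -0. -1.]
Ft -14.224425101213813 Fr -4.469084124905317
```

>>> step_arm(
  steps=[
    [0.18,0.04,0,0],
    [0.19,0.01,0,0],
    [0.18,-0.02,0,0],
    [0.18,-0.03,0,0],
    [0.17,-0.06,0,0],
    [0.16,-0.09,0,0],
  ],
)

```text
t: 14.7
eef_pos: [680.6, -132.2, 117.7]
tcp_rot: [1.392, 1.564, -0.105]
ft_force: [2.5, 0.6, 15.1]
opening: 0.256
```

```bash
python3 chk.py;  python3 - <<'E'
from plan import *
q0=8.389; dq=np.cumsum([.131]*20)
o,p=rows(q0+dq,[60.07,-35.44]); print(o[:7],o[7:14],o[14:],p.tolist(),q0+dq[-1])
E
```

```text
t 14.7 rel 62.716650416082416 0.7692747686714734 -32.75040779285749 q 2.0520429524433963 r 70.75286177965914 F [ 2.47  0.64 15.08] M [ 0.31 -0.37 -0.03] op 0.2557464595772022 toolx [ 0.01 -0.   -1.  ]
Ft -14.507369336513712 Fr -4.790937468324524
[[0.16, -0.1, 0, 0], [0.13, -0.12, 0, 0], [0.12, -0.14, 0, 0], [0.1, -0.16, 0, 0], [0.08, -0.16, 0, 0], [0.06, -0.18, 0, 0], [0.03, -0.18, 0, 0]] [[0.01, -0.18, 0, 0], [-0.01, -0.18, 0, 0], [-0.04, -0.18, 0, 0], [-0.06, -0.17, 0, 0], [-0.09, -0.17, 0, 0], [-0.1, -0.15, 0, 0], [-0.12, -0.13, 0, 0]] [[-0.14, -0.12, 0, 0], [-0.15, -0.1, 0, 0], [-0.17, -0.08, 0, 0], [-0.17, -0.06, 0, 0], [-0.18, -0.03, 0, 0], [-0.19, -0.01, 0, 0]] [-69.93, 1.0600000000000023] 11.009
```

>>> step_arm(
  steps=[
    [0.16,-0.1,0,0],
    [0.13,-0.12,0,0],
    [0.12,-0.14,0,0],
    [0.1,-0.16,0,0],
    [0.08,-0.16,0,0],
    [0.06,-0.18,0,0],
    [0.03,-0.18,0,0],
  ],
)

```text
t: 15.58
eef_pos: [628.7, -136.1, 81.5]
tcp_rot: [1.42, 1.565, -0.078]
ft_force: [7.8, 0.9, -2.4]
opening: 0.253
```

```bash
python3 chk.py
```

```text
t 15.575 rel 10.689192718261127 0.8272736416034937 -69.0144634686759 q 2.9879302486537167 r 69.83734680554042 F [ 7.76  0.94 -2.37] M [-0.04 -1.33 -0.08] op 0.25279285523817857 toolx [ 0.01 -0.   -1.  ]
Ft -7.3100022808095275 Fr 3.5295724486085884
```

>>> step_arm(
  steps=[
    [0.01,-0.18,0,0],
    [-0.01,-0.18,0,0],
    [-0.04,-0.18,0,0],
    [-0.06,-0.17,0,0],
    [-0.09,-0.17,0,0],
    [-0.1,-0.15,0,0],
    [-0.12,-0.13,0,0],
  ],
)

```text
t: 16.45
eef_pos: [568.1, -140.6, 102.3]
tcp_rot: [1.393, 1.57, -0.104]
ft_force: [1.7, -0.5, 2.6]
opening: 0.255
```

```bash
python3 chk.py
```

```text
t 16.45 rel -50.063199004149006 0.8895194625255787 -48.16554785781935 q -2.3368781985320153 r 69.47117312218725 F [ 1.74 -0.48  2.64] M [-0.12 -0.32 -0.05] op 0.2547230498010837 toolx [ 0. -0. -1.]
Ft 0.6931447433275708 Fr -3.0856801393674607
```

>>> step_arm(
  steps=[
    [-0.14,-0.12,0,0],
    [-0.15,-0.1,0,0],
    [-0.17,-0.08,0,0],
    [-0.17,-0.06,0,0],
    [-0.18,-0.03,0,0],
    [-0.19,-0.01,0,0],
  ],
)

```text
t: 17.2
eef_pos: [548.8, -142.0, 152.3]
tcp_rot: [1.376, 1.57, -0.121]
ft_force: [6.8, 0.7, 1.6]
opening: 0.259
```

```bash
python3 chk.py;  python3 - <<'E'
from plan import *
q0=11.009; dq=np.cumsum([.131]*9+[.115,.095,.075,.055,.038])
o,p=rows(q0+dq,[-69.93,1.06]); print(o[:7],o[7:14],o[14:],p.tolist(),q0+dq[-1])
E
```

```text
t 17.2 rel -69.41615505654232 0.8807799889513346 1.8363162063223513 q -1.5443487652244772 r 69.44043951505152 F [6.76 0.68 1.59] M [-0.   -1.12 -0.11] op 0.2594770906870302 toolx [ 0. -0. -1.]
Ft 1.769441684719756 Fr -6.715110216203392
[[-0.18, 0.01, 0, 0], [-0.18, 0.04, 0, 0], [-0.17, 0.06, 0, 0], [-0.17, 0.09, 0, 0], [-0.15, 0.1, 0, 0], [-0.13, 0.12, 0, 0], [-0.12, 0.14, 0, 0]] [[-0.1, 0.16, 0, 0], [-0.08, 0.16, 0, 0], [-0.05, 0.15, 0, 0], [-0.03, 0.13, 0, 0], [-0.01, 0.11, 0, 0], [-0.01, 0.07, 0, 0], [0.0, 0.06, 0, 0]] [] [0.06999999999999362, 70.06] 12.566
```

>>> step_arm(
  steps=[
    [-0.18,0.01,0,0],
    [-0.18,0.04,0,0],
    [-0.17,0.06,0,0],
    [-0.17,0.09,0,0],
    [-0.15,0.1,0,0],
    [-0.13,0.12,0,0],
    [-0.12,0.14,0,0],
  ],
)

```text
t: 18.08
eef_pos: [576.2, -139.9, 206.4]
tcp_rot: [-1.805, 1.569, 2.981]
ft_force: [4.9, -1.4, -6.2]
opening: 0.256
```

>>> step_arm(
  steps=[
    [-0.1,0.16,0,0],
    [-0.08,0.16,0,0],
    [-0.05,0.15,0,0],
    [-0.03,0.13,0,0],
    [-0.01,0.11,0,0],
    [-0.01,0.07,0,0],
    [0,0.06,0,0],
    [0,0,0,0],
    [0,0,0,0],
    [0,0,0,0],
  ],
)

```text
t: 19.32
eef_pos: [618.5, -136.8, 220.7]
tcp_rot: [1.708, 1.57, 0.211]
ft_force: [-1.0, -1.4, -0.6]
opening: 0.256
```

```bash
python3 chk.py
python3 - <<'E'
from h import *
a=read_camera("scene")[:,:,::-1]
cv2.imwrite("pics/s6.png",cv2.resize(a[180:330,270:430],None,fx=4,fy=4,interpolation=cv2.INTER_CUBIC))
cv2.imwrite("pics/w6.png",read_camera("wrist")[:,:,::-1])
E
```

```text
t 19.325 rel 0.4463172856965969 0.8803562576051176 70.18080120472888 q 0.006359449611221845 r 70.1822203756563 F [-0.96 -1.42 -0.6 ] M [-0.4   0.27  0.  ] op 0.25612505526572743 toolx [ 0.  0. -1.]
Ft -0.9564911369453681 Fr -0.6037617447666481
```

View pics/s6.png

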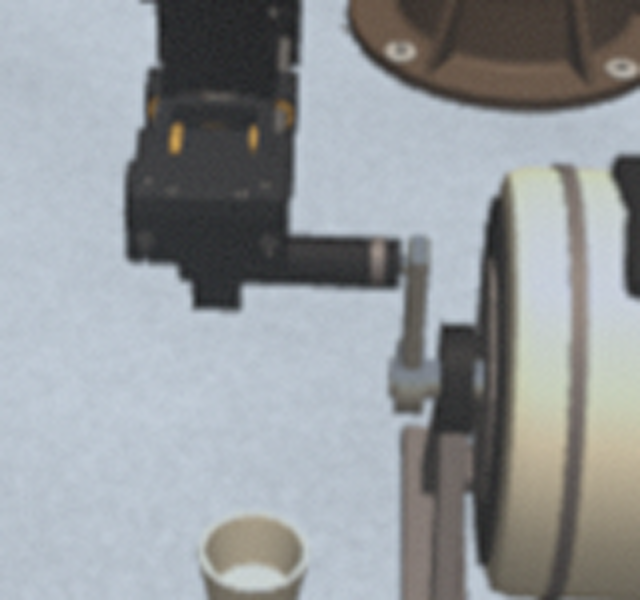

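View pics/w6.png

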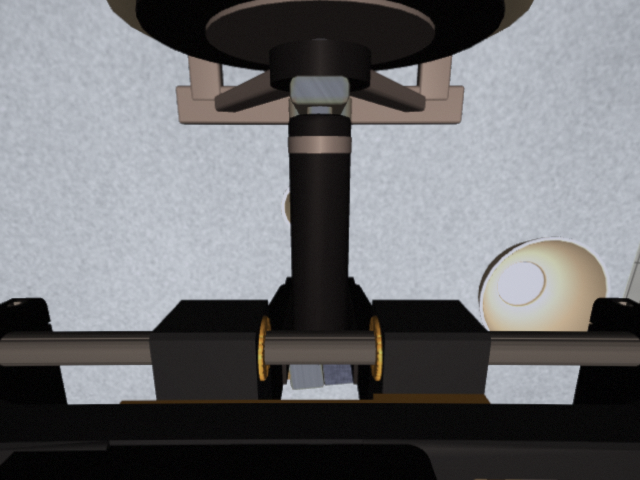

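>>> step_arm(
  steps=[
    [0,0,0,0],
    [0,0,0,0],
    [0,0,0,0],
    [0,0,0,0],
    [0,0,0,0],
    [0,0,0,0],
    [0,0,0,0],
    [0,0,0,0],
  ],
  jaw=0,
)

```text
t: 20.42
eef_pos: [618.3, -136.8, 220.6]
tcp_rot: [2.666, 1.571, 1.169]
ft_force: [0.1, -0.0, -0.1]
opening: 0.988
```

>>> step_arm(
  steps=[
    [-0.2,0,0,0],
    [-0.5,0,0,0],
    [-0.8,0,0,0],
    [-0.8,0,0,0],
    [-0.8,0,0,0],
    [-0.4,0,0,0],
    [0,0,0,0],
    [0,0,0,0],
    [0,0,0,0],
    [0,0,0,0],
  ],
)

```text
t: 21.68
eef_pos: [618.3, -136.8, 394.9]
tcp_rot: [-2.087, 1.57, 2.699]
ft_force: [-0.4, 0.3, 0.3]
opening: 0.998
```

Run:
```python
from h import *
s=state(); print(s["t"],s["eef_pos"],s["ft_force"],s["opening"])
a=read_camera("scene")[:,:,::-1]
cv2.imwrite("pics/s7.png",a)
cv2.imwrite("pics/w7.png",read_camera("wrist")[:,:,::-1])
```

```text
21.675 [ 618.29680652 -136.79605706  394.90456576] [-0.41295575  0.25387625  0.34660972] 0.9975972481882062
```

View pics/s7.png

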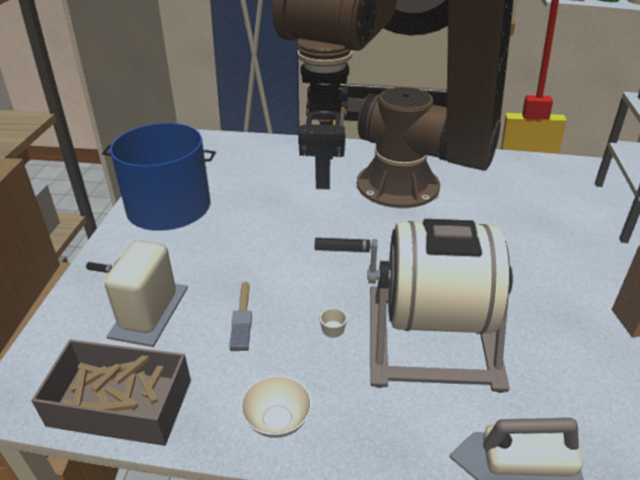

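View pics/w7.png

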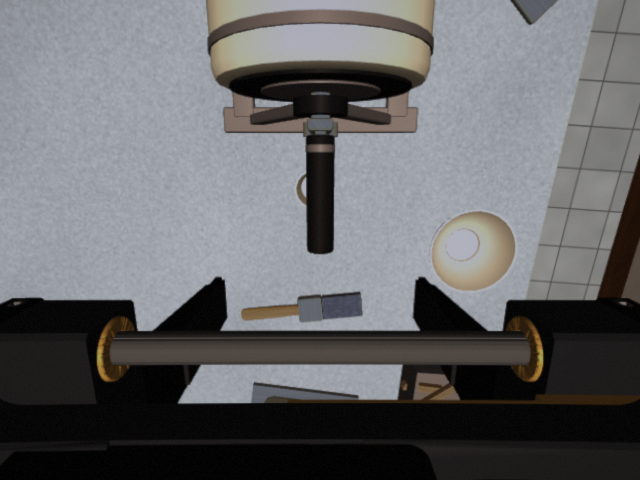

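The handle stands straight up (col 320, in line with the hub). The hand is clear above it and the reel has not moved. Handing in.

```bash
python3 -c "
from cell import *
print(job_done())"
```

```text
the job is handed in; nothing more can be done
None
```

I gripped the washer's crank and turned it two full turns over the top, away from the robot. The pace was about 6 s a turn, and I held on until the handle was straight up again. Then I let go, raised the hand straight up and handed the job in at about 22 s; no verdict came back.

- **During the turns:** the hand stayed within about 1 mm of the handle's 70 mm circle. Readings between moves were about 16 N or less at the wrist. The grip opening stayed near 25 mm, so the hand never lost the bar.
- **At the end:** before I let go, the measured angle was 0.006 rad past handle-up. After release, the wrist and scene pictures showed the handle upright and in line with the hub. The hand was about 155 mm above it with almost no force on it, and the reel looked unmoved.
- **Start position:** the handle began about 0.16 rad short of upright (towards the robot), so I took the circle's centre from the washer's frame and bearing instead. The forces along the crank stayed under 8 N, which agreed with that.
- **Not checked directly:** drum speed and the steadiness of the drum over the final second. I only know the commanded pace and the arm's measured positions.

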